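# Load a build plate in the bench fixture and clip it down

## Task

Get the build plate ready for taking the print off: first slide the plate fully home into the green slot at the back of the bench fixture. Then press the tail of the red sprung clip to open its jaw, slide the open clip over the plate's side edge as far as it goes, and let the jaw close on top of the plate. Leave the other things on the bench where they are.

Things in the scene. Friction and masses are not known exactly. Their poses are not given: they have to be found in the camera images.
- bed: The fixture, fixed: aluminium base 340 (x) x 200 (y), two flat rails with tops 40 above the table beside a 64 wide open channel along its middle (floor 10 above the table). Origin: middle of its underside; +x points to the slot at the back. Yellow lines on the rails (x -66 to -60) touch the front edge of a fully home plate. The clip is on the right (-y) side, at x = -20.
- slot (a point): Middle of the foot of the green slot's rear stop, 40 above the table, at x = 120, y = 0 in the fixture's frame. The slot's side walls lie at y = +-71.5 (x 50 to 120), with flared lead-ins from x = -4; its roof spans x = 75 to 160, underside 50 and top 58 above the table. The plate's back edge touches the stop when home.
- plate: The build plate: dark slab 180 (x) x 140 (y) x 8 thick lying on the rails in front of the slot, with a white print 45 x 50 x 27 high stuck on its top left of the middle. Origin: middle of its underside; x points to the slot. Fully home it has its centre at x = +30, y = 0 in the fixture's frame, underside 40 above the table.
- plate_front (a point): Middle of the plate's front edge (the edge towards the robot, away from the slot), at half its thickness; 90 from the plate's centre. At this y the edge hangs over the open channel.
- clip (a joint): How far the clip's carriage has slid (m) along the fixture's +y, towards the plate: 0 = drawn back, 0.050 = fully forward (its stop). It slides with about 2 N of friction and stays where it is left.
- jaw (a joint): Opening of the clip's red rocker (rad): 0 = shut, 0.45 = fully open (hard stop); about 0.17 when it rests on the plate; 0.26 or more clears the plate. Its spring shuts it. The pivot runs along the fixture's x, 60 above the table, at x = -20, y = -140 + clip travel in the fixture's frame.
- clip_pad (a point): Middle of the top of the red rocker's tail, 38 (x) x 54: press here, 5 to 9 N. It lies 36 outwards (-y of the fixture) of the pivot, 80 above the table when shut, when its outer end slopes up by 0.35 rad. Pressing it down by about 11 opens the jaw to 0.3.
- clip_rib (a point): Top middle of the red cross rib at the tail's inner end, 38 wide (x), 5 thick, about 17 high above the tail: pushing its outer face towards the fixture's +y slides the clip to the plate. Its outer face is about 22 inwards of clip_pad.
- clip_foot (a point): Middle of the underside of the clip's foot (28 x 10), at the plate end of the rocker, 42 inwards of the pivot; 41 above the table when the jaw is shut. Shut, the foot's blunt front is lower than the plate's top and would butt against the plate's edge.
- scraper: print scraper with a flat blade, 200 long, lying on the table to the left of the fixture
- glue: upright yellow glue stick, diameter 28, 95 tall, standing on the table to the right of the fixture; origin under its foot
- bracket: small blue L-shaped printed bracket, 50 x 40 x 33, on the table to the right of the fixture
- spool: black spool of white filament lying flat, diameter 190, 60 high
- caliper: steel caliper with black head, 190 long, lying flat
- mouse: grey computer mouse, 100 x 60 x 32

How it is judged:
By the outcome, as a careful person would: the job done as asked, in the order asked, and still so for the second after the job is handed in, with the robot touching nothing.
It also fails if it takes over 56 s, if anything falls off the work surface, if the arm or the gripper's body presses on something with over 40 N, if the wrist force passes 120 N, or if a joint passes its speed limit or range.

## Robot

A 7-joint arm with a two-finger parallel gripper is mounted at the origin on the work surface. World frame = base frame: x ahead of the robot, y to its left, z up, the work surface at z = 0. Lengths are in m, angles in rad, forces in N, time in s.
With the tool pointing down it reaches from about 0.35 to 0.9 m from the base axis. Payload 8.1 kg.
Tool frame: the origin (TCP) lies at the very end of the fingers, on their centre line; the grasp point (between the pads) lies 19 mm behind it; z points along the fingers, y is the line along which they close (so a half turn about z gives the same grasp; the last joint's range is limited). The gripper opens to 92 mm and grips with 3 to 60 N. Pads are 19 mm wide; open, the fingers measure 130 mm over their backs; the gripper's body (75 mm by 190 mm) begins 47 mm behind the grasp point.
Start: joints at [1.099, 0.434, 0.025, 1.573, -0.012, 1.134, -0.075], TCP at [0.225, -0.583, 0.227] pointing down, gripper open.
Joint ranges: [-2.62, 2.62], [-0.44, 2.09], [-1.27, 1.32], [0.08, 2.57], [-1.32, 4.46], [0.12, 2], [-2.74, 2.74]. Speed limits (rad/s): [2.22, 2.22, 3.01, 3.01, 3.14, 3.14, 3.14].

## Interface

Orientations are given as a rotation vector (axis times angle).
In Python, from cell import arm gives the robot as it stands.
- The arm moves only by the tool carry_out, never from a script. Its argument "commands" is a list of rows, each a list of 7 numbers: the opening, from 0 (shut) to 1 (fully open), then the shift along the tool's x, y, z each as a share of 0.025 m, from -1 to 1, then the turn, a rotation vector about the tool's x, y, z each as a share of 0.1 rad, from -1 to 1. A call has 1 to 8 rows; each row shifts and turns the commanded pose from where the row before left it, along the tool's axes as they then stand; what a row does not reach is not made up. A row lasts 1/10 s, in which the tool goes at most 50 mm and 8.59 degrees, less where a joint would pass 70% of its speed; a pose out of reach is approached as far as the arm can. A call with a number of a shift or a turn outside -1 to 1 is refused whole. A call with a gripper value outside its range is refused whole. The fingers move at their own pace and stop on an object; "squeeze" is the grip in N (left out, the last holds). Time passes only in rows, so rows that do not move let the fingers close. It gives the time, the measured TCP pose, the force, the opening and the grip force at its end, in the units of the state.
- arm.observe(): the state, without advancing time (a new reading comes with each control period).
- arm.get_image(name): name is "scene" or "top"; returns a dict with "pixels" (420x560x3 uint8, red, green, blue), "range_z" (420x560 float32, m along the optical axis (not along the pixel's ray), 0 where there is no reading), "mtx" (3x3 intrinsics, pixels), "R" (3x3) and "t" (3): a world point X has camera coordinates R X + t. Camera axes: x right, y down, z forward; pixel columns grow to the right and rows downward; lengths in m; the calibration is good to about 2 mm. A picture is of the moment at which its call begins.
- arm.sign_off(): hands the job in; it is judged then, once.
The state is a dict: "clock": time; "joints": joint angles; "dq": joint speeds; "joint_efforts": joint torques, N m; "position": TCP position; "ee_rot": TCP orientation; "force": force on the tool from outside, world axes, zero at the start; "ft_torque": the same for the moment, N m; "width": opening from 0.0 (shut) to 1.0 (fully open); "gripper_force": force on a finger pad.
Only numpy, scipy, OpenCV 4.12 (cv2) and the standard library are available. Lean on these libraries where they do the work, as an engineer would, in place of code of your own. Each camera call takes 0.05 s, during which the arm holds its last target. There are 200 camera calls.

## Working session

There is one attempt and no reset: what is moved stays moved. The work goes in short steps, Python scripts to look and compute and a tool call to move; the robot and the scene stay as the last step left them, time stands still between calls to the robot, and variables do not carry over. Pictures are saved under pics/ and viewed, at most 11 in all, crops included, and the job is handed in when it is done.

Besides the shell and the picture viewer there is one more tool, called after "Request:" as name([rows], argument=value, ...), one row to a line, values as JSON. carry_out: Moves the arm, as the interface text tells. Shift numbers are shares of 0.025 m and turn numbers shares of 0.1 rad, none past 1 either way. Its arguments: {"type":"object","properties":{"commands":{"type":"array"},"squeeze":{"type":"number"}},"required":["commands"]}

```bash
mkdir -p pics; ls; python3 - <<'E'
from cell import arm
import cv2, numpy as np
for n in ("top","scene"):
    d=arm.get_image(n); cv2.imwrite(f"pics/{n}0.png",d["pixels"][:,:,::-1]); np.savez(f"{n}0.npz",**d)
    print(n,d["mtx"].tolist(),(-d["R"].T@d["t"]).round(3))
s=arm.observe(); print(s)
E
```

```text
pics
top [[421.50101054158233, 0.0, 283.99916759206997], [0.0, 421.50101054158233, 207.72967957624493], [0.0, 0.0, 1.0]] [ 0.343 -0.026  1.158]
scene [[438.9104560230688, 0.0, 275.9584859641834], [0.0, 438.9104560230688, 213.48582280834069], [0.0, 0.0, 1.0]] [1.413 0.151 0.651]
{'clock': 0.1, 'joints': array([ 1.09939795,  0.43514325,  0.0249995 ,  1.57396921, -0.0115886 ,
        1.13399158, -0.07510587]), 'dq': array([-2.13938211e-04, -1.20981906e-03, -2.12569555e-05, -3.08240917e-04,
        3.53690724e-04, -5.03572740e-04, -5.08348180e-04]), 'joint_efforts': array([ 3.19435312e-03, -6.69134831e+01,  9.88081768e-01, -3.15147614e+01,
       -6.03744364e-02,  3.73524881e-02,  5.97681469e-05]), 'position': array([ 0.22508702, -0.58259497,  0.22604427]), 'ee_rot': array([-3.08707200e+00, -5.75645242e-01,  6.16434236e-04]), 'force': array([-0.08155158,  0.06064224, -0.33079382]), 'ft_torque': array([0.04249043, 0.02842454, 0.04417237]), 'gripper_force': 0.0, 'width': 0.9999386366631977}
```

View pics/top0.png

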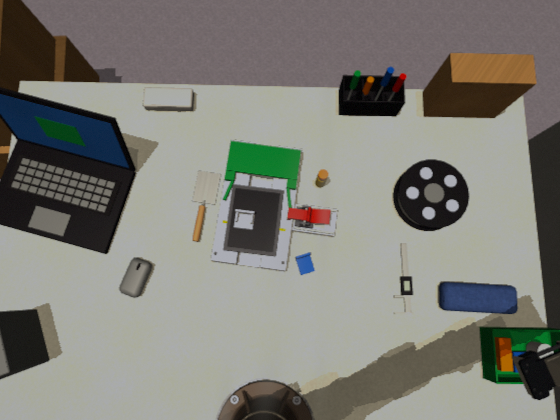

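View pics/scene0.png

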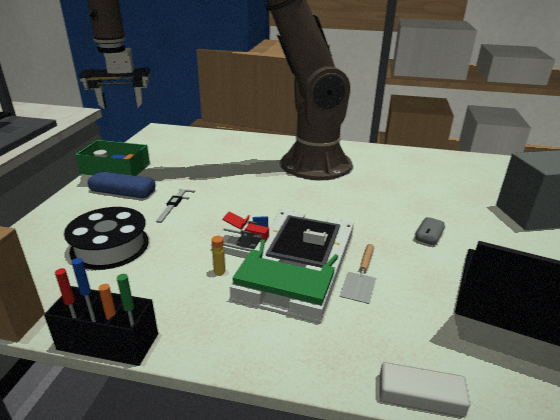

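The top view shows the fixture around pixel (255,210), the dark plate at (254,220), the red clip at (310,216), the glue at (322,178) and the bracket at (305,263). Next I'll measure them.

```bash
cat > h.py <<'E'
import numpy as np, cv2
def cloud(d):
    K,R,t,Z=d["mtx"],d["R"],d["t"],d["range_z"]
    v,u=np.indices(Z.shape)
    c=np.stack([(u-K[0,2])/K[0,0]*Z,(v-K[1,2])/K[1,1]*Z,Z],-1)
    return (c-t)@R
def hsv(d): return cv2.cvtColor(d["pixels"],cv2.COLOR_RGB2HSV)
def rect(P):  # min-area rect of xy in mm
    return cv2.minAreaRect((P[:,:2]*1000).astype(np.float32))
E
python3 - <<'E'
from h import *
d=np.load("top0.npz"); P=cloud(d); H=hsv(d); h,s,v=H[...,0],H[...,1],H[...,2]
roi=np.zeros(h.shape,bool); roi[130:280,185:345]=1
z=P[...,2]
print("table z",np.median(z[300:330,200:240]))
def rep(n,m):
    m=m&roi
    m=cv2.morphologyEx(m.astype(np.uint8),cv2.MORPH_OPEN,np.ones((2,2)))
    k,l,st,_=cv2.connectedComponentsWithStats(m); i=1+np.argmax(st[1:,4]); q=P[l==i]
    print(n,len(q),rect(q),"z",np.percentile(q[:,2],[5,50,95]).round(4))
sat=s>120
rep("green",sat&(h>45)&(h<80)&(z>.05))
rep("plate",(v<75)&(z>.035)&(z<.06)&(s<120))
rep("red",sat&((h<8)|(h>172)))
rep("glue",sat&(h>9)&(h<30)&(z>.06))
rep("blue",sat&(h>95)&(h<130))
rep("yellow",sat&(h>22)&(h<34)&(z>.03)&(z<.05))
rep("print",(z>.068)&(z<.085)&(s<60))
rep("fixt",(z>.03)&(z<.07)&~(sat&((h<8)|(h>172))))
rep("rails",(z>.034)&(z<.0445)&(s<60)&(v>100))
c=d["pixels"][130:285,185:345,::-1]; cv2.imwrite("pics/crop0.png",cv2.resize(c,None,fx=3.8,fy=3.8,interpolation=cv2.INTER_CUBIC))
E
```

```text
table z -9.849176707733679e-05
green 2251 ((547.7250366210938, 37.18992614746094), (192.55409240722656, 389.7733459472656), 82.79195404052734) z [0.0511 0.0575 0.0611]
plate 2414 ((480.98876953125, 41.19818115234375), (137.12850952148438, 273.8823547363281), 89.3770523071289) z [0.0447 0.0482 0.0519]
red 526 ((454.7830505371094, -96.89869689941406), (114.78535461425781, 238.1336669921875), 83.23155975341797) z [0.0205 0.0734 0.0886]
glue 93 ((655.9864501953125, -147.42828369140625), (20.126293182373047, 49.578617095947266), 34.9788932800293) z [0.0013 0.0927 0.0979]
blue 262 ((399.85150146484375, -66.16096496582031), (53.17827606201172, 128.26605224609375), 32.01011657714844) z [-0.0016  0.0056  0.0171]
yellow 12 ((508.2121276855469, -33.99179458618164), (14.46335506439209, 4.330388069152832), 74.18872833251953) z [0.0375 0.0391 0.0441]
print 53 ((550.4544067382812, 65.77685546875), (8.559761047363281, 46.25660705566406), 0.011819210834801197) z [0.0529 0.0721 0.0779]
fixt 8333 ((558.7550048828125, 36.60106658935547), (202.6275634765625, 410.380126953125), 82.33699798583984) z [0.0369 0.0483 0.06  ]
rails 1035 ((496.7543640136719, -22.26129150390625), (68.10165405273438, 303.69781494140625), 82.9708023071289) z [0.0037 0.0397 0.0456]
```

View pics/crop0.png

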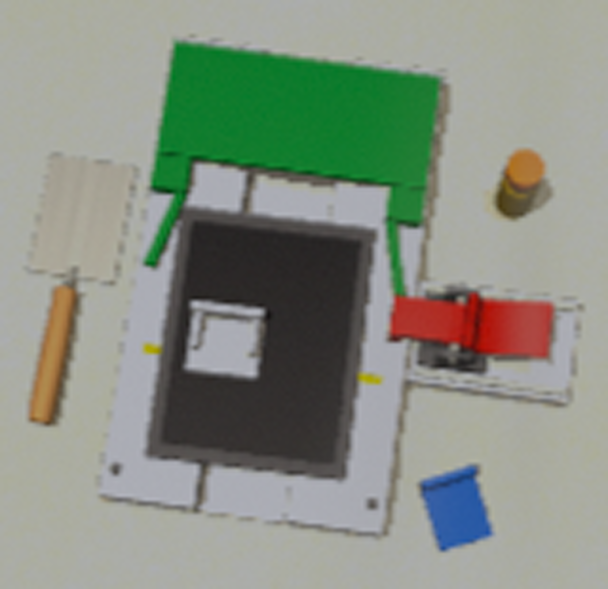

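```bash
cat >> h.py <<'E'
from scipy.optimize import least_squares
from scipy.spatial.transform import Rotation as Ro
def px2w(d,uv,z):
    K,R,t=d["mtx"],d["R"],d["t"]; uv=np.atleast_2d(uv).astype(float)
    r=np.c_[(uv-K[[0,1],[2,2]])/K[[0,1],[0,1]],np.ones(len(uv))]@R; c=-R.T@t
    return c+r*((np.reshape(z,(-1,1))-c[2])/r[:,2:])
def fit(model,W):  # yaw, x, y
    f=lambda p:(model@np.array([[np.cos(p[0]),np.sin(p[0])],[-np.sin(p[0]),np.cos(p[0])]])+p[1:]-W[:,:2]).ravel()
    s=least_squares(f,[-.12,.5,.03]); return s.x,(s.fun*1000).round(1)
E
python3 - <<'E'
from h import *
d=np.load("top0.npz")
crop=lambda q:(np.array(q)+.5)/3.8-.5+[185,130]
W=px2w(d,crop([(100,497),(385,533),(152,349),(370,379)]),.04)
fx,r=fit(np.array([[-.17,.1],[-.17,-.1],[-.063,.078],[-.063,-.078]]),W); print("fixture",fx,r)
print("yellow pts",W[2:])
Wp=px2w(d,crop([(185,210),(375,233),(345,478),(150,455)]),.048)
pl,r=fit(np.array([[.09,.07],[.09,-.07],[-.09,-.07],[-.09,.07]]),Wp); print("plate",pl,r)
print("roof",px2w(d,crop([(175,40),(440,75),(418,223),(390,297),(410,340)]),[.058,.058,.058,.05,.05]))
np.save("fx.npy",fx); np.save("pl.npy",pl)
c,s=np.cos(fx[0]),np.sin(fx[0]); F=np.array([[c,-s],[s,c]])
print("plate in fixture mm",(F.T@(pl[1:]-fx[1:])*1000).round(1),"dyaw",pl[0]-fx[0])
from cell import arm
o=arm.observe(); print("tool axes\n",Ro.from_rotvec(o["ee_rot"]).as_matrix().round(3))
for n,p in dict(pad=(-.02,-.176),rib=(-.02,-.154),front=(-.06,0)).items(): print(n,F@p+fx[1:])
# red cloud in fixture frame
P=cloud(d); H=hsv(d); m=(H[...,1]>120)&((H[...,0]<8)|(H[...,0]>172)); m[:,:285]=0;m[:,345:]=0;m[:190]=0;m[240:]=0
q=P[m]; f=(q[:,:2]-fx[1:])@F
for y in range(-220,-80,8):
    k=(abs(f[:,1]*1000-y)<4)
    if k.sum()>3: print(y,k.sum(),(np.median(f[k,0])*1000).round(1),np.percentile(q[k,2]*1000,[15,50,85]).round(0))
E
```

```text
fixture [-0.10798377  0.58268001  0.03659671] [-0.3  1.4 -0.2  0.4 -0.8 -0.5  1.2 -1.3]
yellow pts [[ 0.52922846  0.1214024   0.04      ]
 [ 0.510408   -0.0328405   0.04      ]]
plate [-0.10219252  0.53413895  0.04209496] [ 2.   1.4  2.2 -2.  -2.4 -1.8 -1.8  2.3]
roof [[ 0.75276486  0.11207434  0.058     ]
 [ 0.72991408 -0.07974407  0.058     ]
 [ 0.61970863 -0.06493921  0.058     ]
 [ 0.56757893 -0.04597803  0.05      ]
 [ 0.53702595 -0.06042541  0.05      ]]
plate in fixture mm [-48.9   0.2] dyaw 0.0057912575134149435
tool axes
 [[ 0.933  0.36  -0.001]
 [ 0.36  -0.933  0.001]
 [-0.    -0.001 -1.   ]]
pad [ 0.54382827 -0.13622268]
rib [ 0.5461993  -0.11435082]
front [0.52302948 0.04306315]
-204 4 -15.1 [17. 19. 21.]
-196 9 -19.4 [86. 88. 90.]
-188 44 -25.2 [85. 87. 90.]
-180 45 -23.3 [82. 83. 87.]
-172 43 -21.4 [79. 82. 84.]
-164 43 -21.2 [76. 78. 80.]
-156 45 -24.2 [73. 75. 77.]
-148 41 -23.8 [71. 73. 75.]
-140 50 -22.6 [77. 87. 89.]
-132 32 -23.5 [66. 68. 70.]
-124 35 -22.0 [66. 68. 69.]
-116 34 -22.6 [65. 68. 70.]
-108 32 -23.7 [66. 67. 70.]
-100 32 -21.5 [64. 67. 69.]
-92 35 -23.1 [66. 68. 70.]
-84 4 -24.6 [ 67.  69. 669.]
```

The fixture's yaw is about −0.108 rad, and the plate is square to it and about 79 mm short of home. I'll turn the tool and head for the front of the plate.

Request:
carry_out([
  [0.2, 0, 0, 0, 0, 0, 0.95],
  [0.2, 0, 0, 0, 0, 0, 0.95],
  [0.2, 0, 0, 0, 0, 0, 0.95],
  [0.2, 0, 0, 0, 0, 0, 0.95],
  [0.2, 0, 0, 0, 0, 0, 0.95],
  [0.2, 0.2, -1, 0, 0, 0, 0],
  [0.2, 0.2, -1, 0, 0, 0, 0],
  [0.2, 0.2, -1, 0, 0, 0, 0],
], squeeze=30)

```text
clock: 0.9
position: [0.2482, -0.5089, 0.2262]
ee_rot: [-3.136, 0.167, 0.001]
force: [1.2, 0.2, 0.5]
width: 0.355
gripper_force: 0.0
```

Request:
carry_out([
  [0.2, 0.2, -1, 0, 0, 0, 0],
  [0.2, 0.2, -1, 0, 0, 0, 0],
  [0.2, 0.2, -1, 0, 0, 0, 0],
  [0.2, 0.2, -1, 0, 0, 0, 0],
  [0.2, 0.2, -1, 0, 0, 0, 0],
  [0.2, 0.2, -1, 0, 0, 0, 0],
  [0.2, 0.2, -1, 0, 0, 0, 0],
  [0.2, 0.2, -1, 0, 0, 0, 0],
])

```text
clock: 1.7
position: [0.3091, -0.3142, 0.2265]
ee_rot: [-3.137, 0.167, 0.001]
force: [0.2, 0.0, 0.4]
width: 0.203
gripper_force: 0.0
```

Request:
carry_out([
  [0.2, 0.2, -1, 0, 0, 0, 0],
  [0.2, 0.2, -1, 0, 0, 0, 0],
  [0.2, 0.2, -1, 0, 0, 0, 0],
  [0.2, 0.2, -1, 0, 0, 0, 0],
  [0.2, 0.2, -1, 0, 0, 0, 0],
  [0.2, 0.2, -1, 0, 0, 0, 0],
  [0.2, 0.2, -1, 0, 0, 0, 0],
  [0.2, 0.2, -1, 0, 0, 0, 0],
])

```text
clock: 2.5
position: [0.3701, -0.1197, 0.2266]
ee_rot: [3.137, -0.167, -0.001]
force: [0.2, -0.8, -0.4]
width: 0.202
gripper_force: 0.0
```

Request:
carry_out([
  [0.2, 0.16, -1, 0, 0, 0, 0],
  [0.2, 0.16, -1, 0, 0, 0, 0],
  [0.2, 0.16, -1, 0, 0, 0, 0],
  [0.2, 0.16, -1, 0, 0, 0, 0],
  [0.2, 0.16, -1, 0.5, 0, 0, 0],
  [0.2, 0.16, -1, 1, 0, 0, 0],
  [0.2, 0.16, -0.9, 1, 0, 0, 0],
  [0.2, 0, 0, 1, 0, 0, 0],
])

```text
clock: 3.3
position: [0.417, 0.0509, 0.1385]
ee_rot: [-3.136, 0.161, -0.002]
force: [0.2, -0.5, 0.2]
width: 0.199
gripper_force: 0.0
```

Request:
carry_out([
  [0.2, 0, 0, 0.8, 0, 0, 0],
  [0.2, 0, 0, 0, 0, 0, 0],
])

```text
clock: 3.5
position: [0.4143, 0.0476, 0.1171]
ee_rot: [3.136, -0.166, -0.008]
force: [-0.5, -1.0, -0.8]
width: 0.199
gripper_force: 0.0
```

```bash
cat >> h.py <<'E'
def where():
    from cell import arm
    o=arm.observe(); fx=np.load("fx.npy"); M=Ro.from_rotvec(o["ee_rot"]).as_matrix()
    c,s=np.cos(fx[0]),np.sin(fx[0]); F=np.array([[c,-s],[s,c]])
    print("t",o["clock"],"TCP fixture mm",(F.T@(o["position"][:2]-fx[1:])*1000).round(1),"z",round(o["position"][2]*1000,1),"yaw-fx",round(np.arctan2(M[1,0],M[0,0])-fx[0],4),"tilt",M[:,2].round(3),"F",o["force"].round(1),"w",round(o["width"],3))
E
python3 -c "
from h import *; where()"
```

```text
t 3.5 TCP fixture mm [-168.6   -7.2] z 117.1 yaw-fx 0.0023 tilt [-0.005 -0.001 -1.   ] F [-0.5 -1.  -0.8] w 0.199
```

Request:
carry_out([
  [0.2, 0.2, -0.28, 0, 0, 0, 0],
  [0.2, 0, 0, 0.6, 0, 0, 0],
  [0.2, 0, 0, 0.6, 0, 0, 0],
  [0.2, 0, 0, 0, 0, 0, 0],
])

```text
clock: 3.9
position: [0.4222, 0.0544, 0.0892]
ee_rot: [3.137, -0.167, -0.001]
force: [-0.7, -0.8, 0.4]
width: 0.2
gripper_force: 0.0
```

```bash
python3 -c "
from h import *; where()
from cell import arm
d=arm.get_image('top'); c=d['pixels'][130:285,185:345,::-1]; cv2.imwrite('pics/crop1.png',cv2.resize(c,None,fx=3.8,fy=3.8,interpolation=cv2.INTER_CUBIC))"
```

```text
t 3.9 TCP fixture mm [-161.4    0.4] z 89.2 yaw-fx 0.0015 tilt [-0. -0. -1.] F [-0.7 -0.8  0.4] w 0.2
```

View pics/crop1.png

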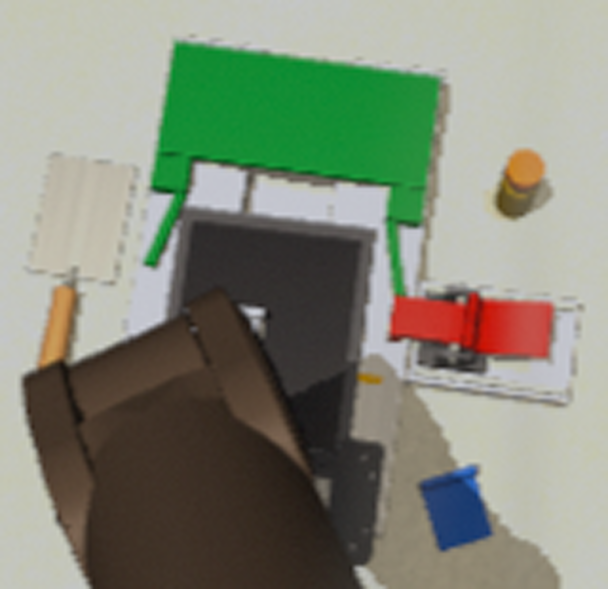

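The arm hides the front edge in this view, and the plate and clip haven't moved. By the numbers there is about 12 mm of clearance, so I'll descend into the channel and push.

Request:
carry_out([
  [0.2, -0.1, 0, 0.6, 0, 0, 0],
  [0.2, 0, 0, 0.6, 0, 0, 0],
  [0.2, 0, 0, 0.6, 0, 0, 0],
  [0.2, 0, 0, 0.5, 0, 0, 0],
  [0.2, 0, 0, 0, 0, 0, 0],
])

```text
clock: 4.45
position: [0.4198, 0.0546, 0.0319]
ee_rot: [3.137, -0.167, -0.0]
force: [-1.4, -0.0, 0.2]
width: 0.203
gripper_force: 0.0
```

Request:
carry_out([
  [0.2, 0.2, 0, 0, 0, 0, 0],
  [0.2, 0.2, 0, 0, 0, 0, 0],
  [0.2, 0.2, 0, 0, 0, 0, 0],
  [0.2, 0.2, 0, 0, 0, 0, 0],
])

```text
clock: 4.85
position: [0.4402, 0.0523, 0.0322]
ee_rot: [-3.137, 0.167, -0.001]
force: [-1.1, 0.8, 0.9]
width: 0.2
gripper_force: 0.5
```

```bash
python3 -c "
from h import *; where()"
```

```text
t 4.85 TCP fixture mm [-143.4    0.2] z 32.2 yaw-fx 0.0014 tilt [ 0.001  0.    -1.   ] F [-1.1  0.8  0.9] w 0.2
```

Request:
carry_out([
  [0.2, 0.25, 0, 0, 0, 0, 0],
  [0.2, 0.25, 0, 0, 0, 0, 0],
  [0.2, 0.25, 0, 0, 0, 0, 0],
  [0.2, 0.25, 0, 0, 0, 0, 0],
  [0.2, 0.25, 0, 0, 0, 0, 0],
])

```text
clock: 5.35
position: [0.471, 0.049, 0.0317]
ee_rot: [-3.137, 0.167, 0.0]
force: [-0.4, 0.2, 0.7]
width: 0.204
gripper_force: 0.5
```

Request:
carry_out([
  [0.2, 0.25, 0, 0, 0, 0, 0],
  [0.2, 0.25, 0, 0, 0, 0, 0],
  [0.2, 0.25, 0, 0, 0, 0, 0],
  [0.2, 0.2, 0, 0, 0, 0, 0],
])

```text
clock: 5.75
position: [0.4947, 0.0464, 0.0317]
ee_rot: [3.137, -0.167, 0.0]
force: [-1.1, 0.2, -0.2]
width: 0.2
gripper_force: 0.4
```

```bash
python3 -c "
from h import *; where()"
```

```text
t 5.75 TCP fixture mm [-88.5   0.3] z 31.7 yaw-fx 0.0015 tilt [ 0. -0. -1.] F [-1.1  0.2 -0.2] w 0.2
```

Request:
carry_out([
  [0.2, 0.2, 0, 0, 0, 0, 0],
  [0.2, 0.2, 0, 0, 0, 0, 0],
  [0.2, 0, 0, 0, 0, 0, 0],
])

```text
clock: 6.05
position: [0.5051, 0.0455, 0.0318]
ee_rot: [-3.137, 0.167, -0.002]
force: [-1.1, -0.1, -0.9]
width: 0.199
gripper_force: 0.0
```

```bash
python3 -c "
from h import *; where()
from cell import arm
d=arm.get_image('top'); a=d['pixels'][140:275,195:345,::-1]; a=cv2.resize(a,(400,360))
e=arm.get_image('scene'); b=e['pixels'][180:315,205:380,::-1]; b=cv2.resize(b,(400,309))
b=np.vstack([b,np.zeros((51,400,3),np.uint8)]); cv2.imwrite('pics/c2.png',np.hstack([a,b]))"
```

```text
t 6.05 TCP fixture mm [-78.1   0.4] z 31.8 yaw-fx 0.0014 tilt [ 0.001  0.    -1.   ] F [-1.1 -0.1 -0.9] w 0.199
```

View pics/c2.png

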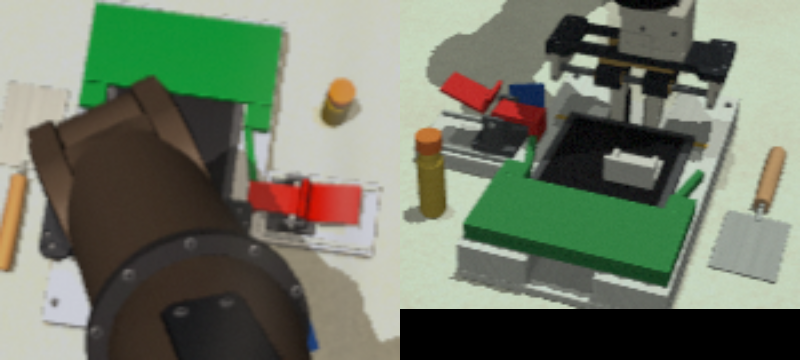

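The plate has gone in under the green roof and stays straight, with the fingers behind its front edge. I'll go on in small steps until the force rises.

Request:
carry_out([
  [0.2, 0.12, 0, 0, 0, 0, 0],
  [0.2, 0.12, 0, 0, 0, 0, 0],
  [0.2, 0, 0, 0, 0, 0, 0],
])

```text
clock: 6.45
position: [0.5105, 0.0448, 0.0318]
ee_rot: [-3.137, 0.167, -0.001]
force: [0.1, -1.1, -0.3]
width: 0.201
gripper_force: 0.0
```

Request:
carry_out([
  [0.2, 0.08, 0, 0, 0, 0, 0],
  [0.2, 0, 0, 0, 0, 0, 0],
])

```text
clock: 6.65
position: [0.5122, 0.0446, 0.0317]
ee_rot: [-3.137, 0.167, -0.0]
force: [0.1, -0.7, -0.6]
width: 0.201
gripper_force: 0.0
```

```bash
python3 -c "
from h import *; where()"
```

```text
t 6.65 TCP fixture mm [-70.9   0.4] z 31.7 yaw-fx 0.0016 tilt [ 0.  0. -1.] F [ 0.1 -0.7 -0.6] w 0.201
```

Request:
carry_out([
  [0.2, 0.08, 0, 0, 0, 0, 0],
  [0.2, 0, 0, 0, 0, 0, 0],
])

```text
clock: 6.85
position: [0.5125, 0.0445, 0.0314]
ee_rot: [3.137, -0.166, -0.004]
force: [-4.5, 0.8, 1.9]
width: 0.202
gripper_force: 2.4
```

Request:
carry_out([
  [0.2, 0.08, 0, 0, 0, 0, 0],
  [0.2, 0, 0, 0, 0, 0, 0],
])

```text
clock: 7.05
position: [0.5125, 0.0444, 0.0309]
ee_rot: [3.136, -0.166, -0.01]
force: [-9.8, 2.2, 3.4]
width: 0.2
gripper_force: 5.0
```

The plate is seated: the force rose to 10 N at the expected home position. I'll back off, lift and move over to the clip.

Request:
carry_out([
  [0.2, 0.06, 0, 0, 0, 0, 0],
  [0.2, 0, 0, 0, 0, 0, 0],
  [0.2, -0.4, 0, 0, 0, 0, 0],
  [0.2, -0.4, 0, 0, 0, 0, 0],
  [0.2, 0, 0, -0.5, 0, 0, 0],
  [0.2, 0, 0, -0.8, 0, 0, 0],
  [0.2, 0, 0, -0.8, 0, 0, 0],
  [0.2, 0, 0, -0.8, 0, 0, 0],
])

```text
clock: 7.85
position: [0.4983, 0.0462, 0.1062]
ee_rot: [-3.137, 0.167, -0.003]
force: [0.0, 0.5, -0.1]
width: 0.199
gripper_force: 0.0
```

Request:
carry_out([
  [0, 0, 0, -0.8, 0, 0, 0],
  [0, 0, 0, -0.8, 0, 0, 0],
  [0, 0.3, 0.8, 0, 0, 0, 0],
  [0, 0.3, 0.8, 0, 0, 0, 0],
  [0, 0.3, 0.8, 0, 0, 0, 0],
  [0, 0.3, 0.8, 0, 0, 0, 0],
  [0, 0.3, 0.8, 0, 0, 0, 0],
  [0, 0.3, 0.8, 0, 0, 0, 0],
])

```text
clock: 8.65
position: [0.5304, -0.079, 0.1456]
ee_rot: [3.137, -0.167, 0.003]
force: [0.2, -0.3, 0.6]
width: 0.003
gripper_force: 0.0
```

Request:
carry_out([
  [0, 0.3, 0.8, 0, 0, 0, 0],
  [0, 0.3, 0.8, 0, 0, 0, 0],
  [0, 0.3, 0.8, 0, 0, 0, 0],
  [0, 0, 0, 0, 0, 0, 0],
], squeeze=40)

```text
clock: 9.05
position: [0.5464, -0.1439, 0.1453]
ee_rot: [3.135, -0.174, 0.003]
force: [-0.3, 0.6, -0.1]
width: 0.006
gripper_force: 0.0
```

```bash
python3 -c "
from h import *; where()
from cell import arm
d=arm.get_image('top'); np.savez('top3.npz',**d); a=d['pixels'][140:275,195:345,::-1]; a=cv2.resize(a,(400,360))
e=arm.get_image('scene'); b=e['pixels'][180:315,205:380,::-1]; b=cv2.resize(b,(400,309))
b=np.vstack([b,np.zeros((51,400,3),np.uint8)]); cv2.imwrite('pics/c3.png',np.hstack([a,b]))"
```

```text
t 9.05 TCP fixture mm [ -16.6 -183.4] z 145.3 yaw-fx -0.0028 tilt [ 0.002 -0.002 -1.   ] F [-0.3  0.6 -0.1] w 0.006
```

View pics/c3.png

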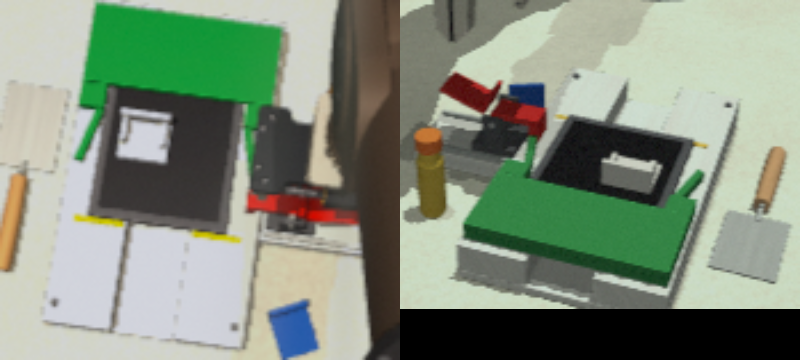

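The plate's front edge touches both yellow lines, at crop (100,217) and (215,236). The fingers hang above the clip's tail, so I'll lower them to just above it.

Request:
carry_out([
  [0, -0.18, -0.22, 0.3, 0, 0, 0],
  [0, 0, 0, 0.6, 0, 0, 0],
  [0, 0, 0, 0.6, 0, 0, 0],
  [0, 0, 0, 0.5, 0, 0, 0],
  [0, 0, 0, 0, 0, 0, 0],
])

```text
clock: 9.65
position: [0.5403, -0.1328, 0.0925]
ee_rot: [-3.137, 0.164, 0.005]
force: [-0.2, 0.3, 0.5]
width: 0.002
gripper_force: 0.0
```

```bash
python3 -c "
from h import *; where()
from cell import arm
e=arm.get_image('scene'); b=e['pixels'][170:290,205:340,::-1]; b=cv2.resize(b,None,fx=5,fy=5,interpolation=2)
cv2.imwrite('pics/c4.png',b[:600])"
```

```text
t 9.65 TCP fixture mm [ -23.9 -172.9] z 92.5 yaw-fx 0.0032 tilt [-0.003  0.001 -1.   ] F [-0.2  0.3  0.5] w 0.002
```

View pics/c4.png

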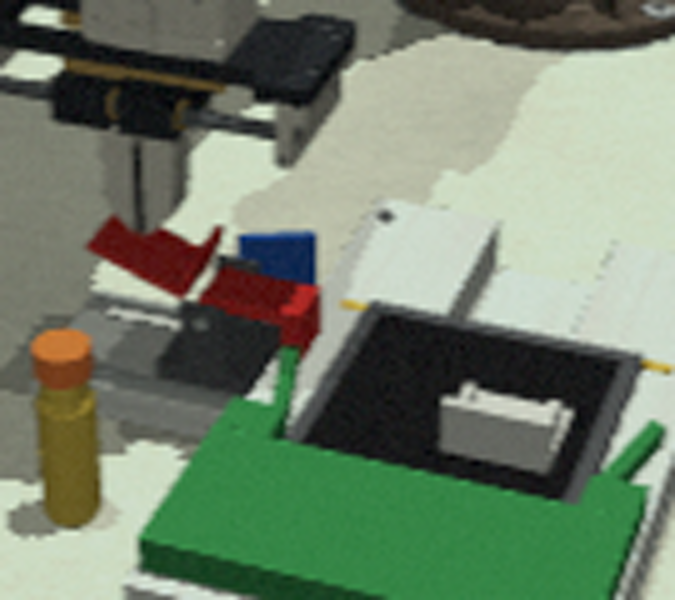

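Request:
carry_out([
  [0, 0.1, 0.16, 0, 0, 0, 0],
  [0, 0, 0, 0.2, 0, 0, 0],
  [0, 0, 0, 0.2, 0, 0, 0],
  [0, 0, 0, 0.2, 0, 0, 0],
  [0, 0, 0, 0, 0, 0, 0],
])

```text
clock: 10.2
position: [0.5441, -0.1386, 0.079]
ee_rot: [3.137, -0.167, 0.001]
force: [0.3, -1.9, 5.0]
width: 0.004
gripper_force: 2.3
```

```bash
python3 -c "
from h import *; where()"
```

```text
t 10.2 TCP fixture mm [ -19.5 -178.4] z 79.0 yaw-fx 0.0014 tilt [ 0.001 -0.    -1.   ] F [ 0.3 -1.9  5. ] w 0.004
```

Contact is made with about 5 N upward on the tool. I'll press on to about z = 67.5 mm.

Request:
carry_out([
  [0, 0, 0, 0.15, 0, 0, 0],
  [0, 0, 0, 0.15, 0, 0, 0],
  [0, 0, 0, 0.15, 0, 0, 0],
  [0, 0, 0, 0, 0, 0, 0],
])

```text
clock: 10.6
position: [0.5442, -0.1387, 0.0683]
ee_rot: [3.137, -0.167, 0.002]
force: [-0.6, -1.4, 6.8]
width: 0.006
gripper_force: 3.5
```

```bash
python3 -c "
from h import *; where()
from cell import arm
e=arm.get_image('scene'); b=e['pixels'][170:290,205:340,::-1]; b=cv2.resize(b,None,fx=5,fy=5,interpolation=2)
cv2.imwrite('pics/c5.png',b[:600])"
```

```text
t 10.6 TCP fixture mm [ -19.3 -178.4] z 68.3 yaw-fx 0.0014 tilt [ 0.001 -0.001 -1.   ] F [-0.6 -1.4  6.8] w 0.006
```

View pics/c5.png

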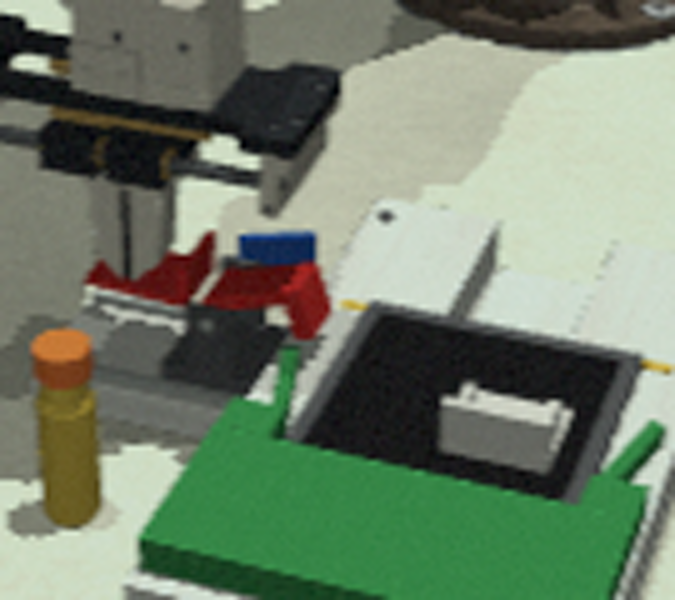

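The jaw is visibly open and the foot, at (310,305), is raised. I'll slide it towards the plate while pressing.

Request:
carry_out([
  [0, 0, -0.1, 0.04, 0, 0, 0],
  [0, 0, -0.2, 0, 0, 0, 0],
  [0, 0, -0.2, 0, 0, 0, 0],
  [0, 0, -0.2, 0, 0, 0, 0],
  [0, 0, 0, 0, 0, 0, 0],
])

```text
clock: 11.15
position: [0.5465, -0.1202, 0.0677]
ee_rot: [-3.137, 0.166, -0.003]
force: [-0.2, 2.5, 6.2]
width: 0.008
gripper_force: 3.4
```

```bash
python3 -c "
from h import *; where()
from cell import arm
e=arm.get_image('scene'); b=e['pixels'][170:290,205:340,::-1]; b=cv2.resize(b,None,fx=5,fy=5,interpolation=2)
cv2.imwrite('pics/c6.png',b[:600])"
```

```text
t 11.15 TCP fixture mm [ -19.1 -159.8] z 67.7 yaw-fx 0.0024 tilt [ 0.002  0.    -1.   ] F [-0.2  2.5  6.2] w 0.008
```

View pics/c6.png

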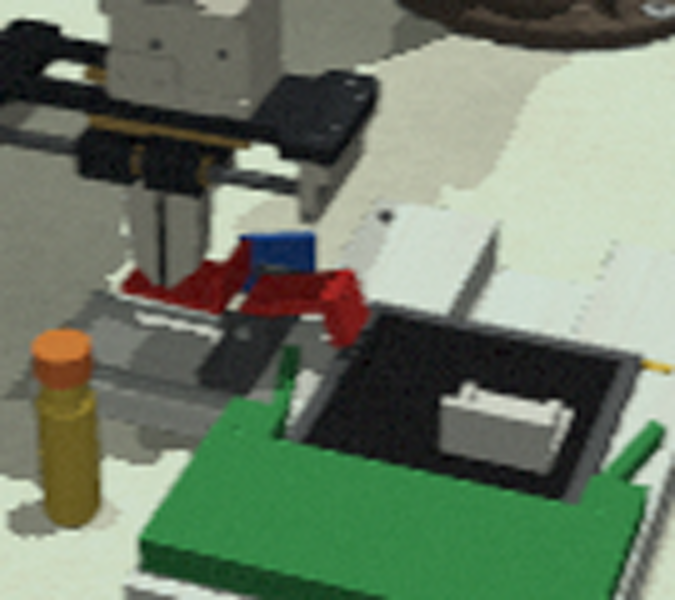

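The clip travels with the finger and the open foot, at (345,330), is level with the plate's edge. I'll continue.

Request:
carry_out([
  [0, 0, -0.2, 0, 0, 0, 0],
  [0, 0, -0.2, 0, 0, 0, 0],
  [0, 0, 0, 0, 0, 0, 0],
])

```text
clock: 11.5
position: [0.5477, -0.1103, 0.0678]
ee_rot: [-3.137, 0.166, -0.003]
force: [1.3, 1.3, 6.4]
width: 0.006
gripper_force: 3.4
```

Request:
carry_out([
  [0, 0, -0.2, 0, 0, 0, 0],
  [0, 0, -0.2, 0, 0, 0, 0],
  [0, 0, 0, 0, 0, 0, 0],
])

```text
clock: 11.8
position: [0.5488, -0.1004, 0.0678]
ee_rot: [-3.137, 0.166, -0.003]
force: [-0.4, 1.7, 6.9]
width: 0.005
gripper_force: 3.4
```

```bash
python3 -c "
from h import *; where()"
```

```text
t 11.8 TCP fixture mm [ -18.9 -139.8] z 67.8 yaw-fx 0.0023 tilt [ 0.002  0.    -1.   ] F [-0.4  1.7  6.9] w 0.005
```

Request:
carry_out([
  [0, 0, -0.2, 0, 0, 0, 0],
  [0, 0, -0.2, 0, 0, 0, 0],
  [0, 0, 0, 0, 0, 0, 0],
])

```text
clock: 12.1
position: [0.5495, -0.0918, 0.0678]
ee_rot: [3.136, -0.167, 0.002]
force: [-1.6, -1.8, 8.9]
width: 0.005
gripper_force: 4.3
```

Request:
carry_out([
  [0, 0, -0.12, 0, 0, 0, 0],
  [0, 0, 0, 0, 0, 0, 0],
])

```text
clock: 12.3
position: [0.5497, -0.0896, 0.0679]
ee_rot: [3.135, -0.168, 0.002]
force: [-0.8, -5.3, 9.5]
width: 0.003
gripper_force: 4.8
```

Request:
carry_out([
  [0, 0, -0.12, 0, 0, 0, 0],
  [0, 0, 0, 0, 0, 0, 0],
])

```text
clock: 12.5
position: [0.55, -0.0877, 0.068]
ee_rot: [3.134, -0.17, 0.002]
force: [-2.4, -7.5, 11.1]
width: 0.004
gripper_force: 8.4
```

```bash
python3 -c "
from h import *; where()"
```

```text
t 12.5 TCP fixture mm [ -19.1 -127.1] z 68.0 yaw-fx -0.0003 tilt [ 0.001 -0.003 -1.   ] F [-2.4 -7.5 11.1] w 0.004
```

Request:
carry_out([
  [0, 0, -0.1, 0, 0, 0, 0],
  [0, 0, 0, 0, 0, 0, 0],
  [0, 0, 0, 0, 0, 0, 0],
])

```text
clock: 12.8
position: [0.55, -0.0875, 0.0681]
ee_rot: [3.132, -0.172, 0.002]
force: [-1.6, -13.6, 14.2]
width: 0.003
gripper_force: 10.1
```

```bash
python3 -c "
from h import *; where()
from cell import arm
e=arm.get_image('scene'); b=e['pixels'][170:290,205:340,::-1]; b=cv2.resize(b,None,fx=5,fy=5,interpolation=2)
cv2.imwrite('pics/c7.png',b[:600])"
```

```text
t 12.8 TCP fixture mm [ -19.1 -126.9] z 68.1 yaw-fx -0.0021 tilt [ 0.001 -0.005 -1.   ] F [ -1.6 -13.6  14.2] w 0.003
```

View pics/c7.png

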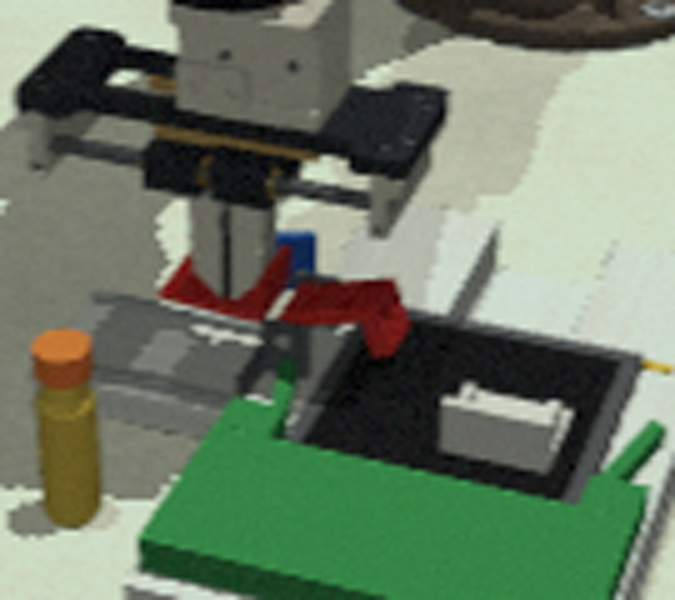

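The clip is hard against its stop (13.6 N without moving) with the foot over the plate. I'll ease off the side load and lift straight up.

Request:
carry_out([
  [0, 0, 0.08, -0.1, 0, 0, 0],
  [0, 0, 0, -0.2, 0, 0, 0],
  [0, 0, 0, -0.2, 0, 0, 0],
  [0, 0, 0, -0.3, 0, 0, 0],
  [0, 0, 0, -0.5, 0, 0, 0],
  [0, 0, 0, -0.8, 0, 0, 0],
  [0, 0, 0, -1, 0, 0, 0],
  [0, 0, 0, -1, 0, 0, 0],
])

```text
clock: 13.65
position: [0.5492, -0.0842, 0.171]
ee_rot: [-3.137, 0.166, 0.0]
force: [0.4, 0.4, -0.8]
width: 0.005
gripper_force: 0.0
```

Request:
carry_out([
  [0, -0.5, 0.8, -0.5, 0, 0, 0],
  [0, -0.5, 1, 0, 0, 0, 0],
  [0, -0.5, 1, 0, 0, 0, 0],
  [0, -0.5, 1, 0, 0, 0, 0],
  [0, -0.5, 1, 0, 0, 0, 0],
  [0, -0.5, 1, 0, 0, 0, 0],
  [0, -0.5, 1, 0, 0, 0, 0],
  [0, 0, 0, 0, 0, 0, 0],
])

```text
clock: 14.45
position: [0.442, -0.2479, 0.1826]
ee_rot: [3.135, -0.175, -0.002]
force: [0.2, 0.4, -0.3]
width: 0.005
gripper_force: 0.0
```

```bash
python3 -c "
from h import *; where()
from cell import arm
d=arm.get_image('top'); a=d['pixels'][140:275,195:345,::-1]; a=cv2.resize(a,(400,360),interpolation=2)
e=arm.get_image('scene'); b=e['pixels'][180:300,225:358,::-1]; b=cv2.resize(b,(400,360),interpolation=2)
cv2.imwrite('pics/c8.png',np.hstack([a,b]))
P=cloud(d); H=hsv(d); m=(H[...,1]>120)&((H[...,0]<8)|(H[...,0]>172)); m[:,:250]=0;m[:,345:]=0;m[:190]=0;m[240:]=0
fx=np.load('fx.npy'); c,s=np.cos(fx[0]),np.sin(fx[0]); F=np.array([[c,-s],[s,c]])
q=P[m]; f=(q[:,:2]-fx[1:])@F
for y in range(-170,-20,8):
    k=(abs(f[:,1]*1000-y)<4)
    if k.sum()>3: print(y,k.sum(),np.median(q[k,2]*1000).round(0))
"
```

```text
t 14.45 TCP fixture mm [-109.2 -298. ] z 182.6 yaw-fx -0.0036 tilt [-0.001 -0.002 -1.   ] F [ 0.2  0.4 -0.3] w 0.005
-162 5 21.0
-154 29 77.0
-146 45 76.0
-138 45 75.0
-130 42 74.0
-122 45 72.0
-114 43 71.0
-106 42 72.0
-98 38 83.0
-90 34 68.0
-82 33 69.0
-74 33 70.0
-66 34 72.0
-58 34 73.0
-50 39 74.0
-42 20 68.0
```

View pics/c8.png

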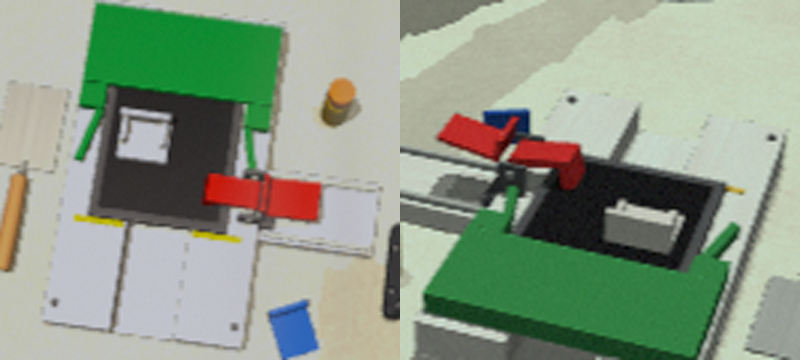

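The plate is still at the yellow lines. The clip is about 50 mm forward with its jaw closed on the plate (tail slope about 0.17), and the robot is clear, so I'll hand it in.

```bash
python3 -c "
from cell import arm; print(arm.sign_off())"
```

```text
the job is handed in; nothing more can be done
None
```

The job is handed in at about 14.5 s: the plate is fully home in the green slot, the clip is slid to its stop with its jaw closed on top of the plate, and no other objects were touched; no verdict came back.

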